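Fit the cover of a keyed sample fixture and hold it down

ROBOT

A 7-joint arm with a two-finger parallel gripper is mounted at the origin on a cart in front of the work surface, level with it; the furniture and walls round the work are solid. World frame = base frame: x ahead of the robot, y to its left, z up, the work surface at z = 0. Lengths are in m, angles in degrees, forces in N, time in s.
With the tool pointing down it reaches from about 0.35 to 0.9 m from the base axis. Payload 7.2 kg.
Tool frame: the origin (TCP) lies midway between the tips of the shut fingers; the grasp point (between the pads) lies 19 mm behind it; z points along the fingers, y is the line along which they close (so a half turn about z gives the same grasp; the last joint's range is limited). The gripper opens to 85 mm and grips with 20 to 120 N. Pads are 22 mm wide; open, the fingers measure 114 mm over their backs; the gripper's body (76 mm by 85 mm) begins 54 mm behind the grasp point. The pads swing forward as they close: fully open they stand 13 mm farther back than shut.
Start: joints at [62.326, 23.554, -0.728, 91.456, 0.321, 64.991, -4.71], TCP at [0.252, -0.572, 0.231] pointing down, gripper open.
Joint ranges: [-169.25, 169.25], [-16.82, 113.86], [-84.01, 82.57], [7.8, 145.47], [-59.2, 239.2], [7.22, 106.19], [-163.78, 163.78]. Speed limits (degrees/s): [136.94, 136.94, 172.46, 172.46, 180, 180, 180].

INTERFACE

Orientations are given as a 3x3 rotation matrix whose columns are the frame's x, y, z axes.
In Python, from station import robot gives the robot as it stands.
- The arm moves only by the tool send_rows, never from a script. Its arguments are lists of equal length, an entry for each row: "offset": the shift along the world's x, y, z scaled (see below), a list of three; "angular": the turn, a rotation vector about the world's x, y, z scaled (see below), a list of three. A call has 1 to 12 rows; each row shifts and turns the commanded pose from where the row before left it; what a row does not reach is not made up. The controller multiplies each number of a shift by 0.025 m and each number of a turn by 180 degrees. A row lasts 1/8 s, in which the tool goes at most 62.5 mm and 10.7 degrees, less where a joint would pass 70% of its speed; a pose out of reach is approached as far as the arm can. A call with a number of a shift or a turn outside -1 to 1 is refused whole. A call with a gripper value outside its range is refused whole. "jaw" is the closure, from 0 (fully open) to 1 (shut), set as the call begins (left out, the last holds). The fingers move at their own pace and stop on an object; "force" is the grip in N (left out, the last holds). Time passes only in rows, so rows that do not move let the fingers close. It gives the time, the measured TCP pose, the force, the opening and the grip force at its end, in the units of the state.
- robot.sense(): the state, without advancing time (a new reading comes with each control period).
- robot.grab_frame(name): name is "scene" or "side" or "wrist"; returns a dict with "image" (480x640x3 uint8, blue, green, red), "camera_matrix" (3x3 intrinsics, pixels), "world_to_cam" (4x4, takes a point from world to camera coordinates); the wrist camera has in their place "hand_eye" (4x4, takes a point from camera to tool coordinates, whose origin is the TCP and whose axes are the flange's). Camera axes: x right, y down, z forward; pixel columns grow to the right and rows downward; lengths in m; the calibration is good to about 2 mm. A picture is of the moment at which its call begins: read the wrist's pose just before it. There is no depth.
- robot.job_done(): hands the job in; it is judged then, once.
Trained networks look in a picture, given as the dict that the camera call returned (one of the last four; its "shot" number tells which), for a name from the list of things; names that differ only in an ending like _2 or _b are one class to them, and where a whole thing is asked for, a point or a joint stands for the part that bears it (a point fixed in the world has none). Each returns a list of dicts, best first, with "p" (0 to 1); they miss things now and then, are a little off and sometimes report something else, mostly with a low value. They report only what shows in the picture. A call takes as long as a camera call. They do not tell look-alikes from the thing itself.
- robot.cut_out(picture, label): "mask" (480x640 bool, what is visible of it) and "xy" ([column, row] in pixels, amid what is visible of it).
The state is a dict: "time_s": time; "joints": joint angles; "joint_vel": joint speeds; "tau": joint torques, N m; "tcp_pos": TCP position; "ee_rot": TCP orientation; "force": force on the tool from outside, world axes, zero at the start; "torque": the same for the moment, N m; "gripper_width": finger opening in m; "finger_force": force on a finger pad.
Only numpy, scipy, OpenCV 4.12 (cv2) and the standard library are available. Lean on these libraries where they do the work, as an engineer would, in place of code of your own. Each camera call takes 0.05 s, during which the arm holds its last target. There are 200 camera calls.

TASK

Turn the fixture's knob clockwise until its white pointer line points at the long index mark on the plate, which turns the oblong locating pin in line with the ledge. Then take the steel cover by its handle, set it down flat on the raised ledge in front of the pin, with its handle pointing from the ledge to the pin, and slide it back across the ledge, without lifting it, until it drops over the hidden pin. Press it fully down against the spring pad and finish while still holding it pressed down; leave the flask, the vial, the die body and the tape where they are.

Things in the scene. Friction and masses are not known exactly. Their poses are not given: they have to be found in the camera images.
- fixture: Fixed square aluminium plate 170 x 170 x 12 mm on the worktop. Origin: centre of its underside; z up; its -x side faces the robot (give or take its yaw), x runs from the ledge to the pin, y to the left. Its parts in this frame (mm): ledge centre x=-28 y=40, pin x=35 y=40, knob axis x=20 y=-45.
- pin (a point): Centre of the top of the locating pin (axes as the fixture), 22 mm above the fixture's underside. The pin is an oblong steel key 20 x 10 mm with round ends, standing 10 mm above the plate; its upper 4 mm taper to 15 x 5 mm. It turns with the knob, 1:1; with the knob at its index mark its long side lies along the fixture's x. Round it lies a rectangular frame-shaped spring pad, 56 x 50 mm, whose top stands 4 mm above the plate.
- ledge (a point): The landing point on the raised aluminium ledge, on its top face 22.5 mm above the fixture's underside (0.5 mm above the pin's top), 60 mm from the pin along the fixture's -x (axes as the fixture). The ledge's top reaches from 28 mm before (-x) to 22 mm behind (+x) this point and 34 mm to each side; between its rear edge and the pin lies the low plate with the pad.
- knob_grip (a point): Grip point on the axis of the black knob, 49 mm above the fixture's underside. The knob is a disc of 44 mm diameter on a 68 mm base, with a grip bar 42 mm long, 14 mm thick and 32 mm high standing on it (top at 56 mm, 26 to 56 mm clear for the fingers). This point's x axis lies along the bar; the white pointer line lies on the -x half of the bar's top.
- knob (a joint): Angle of the knob in rad, growing clockwise seen from above, 0 to 2.0. The long index mark is at 1.4, on the fixture's -x side of the knob: there the bar lies along the fixture's x. Starts at about 0.2 to 1.0. Stays where it is left; light friction of about 0.04 N m.
- pad (a joint): How far the spring pad is pressed, m: 0 free, 0.004 flush with the plate. Spring: 5 N at 0, 9 N at 0.004.
- cover: Loose steel cover plate 68 x 64 x 18 mm (x, y, z), about 0.2 kg. Origin: centre of its underside. In its underside, at the centre, a blind slot 22.5 x 12.5 mm, 12 mm deep, long side along the cover's x. Symmetric under a half turn. At the start it lies flat on the worktop. Resting on the free pad its underside is 16 mm above the fixture's underside, fully pressed down 12 mm.
- handle (a point): Grip point of the cover's black handle, 36 mm above the cover's underside. The handle is an upright bar along the cover's x: 40 mm long, 14 mm thick (y), from the plate's top at 18 mm up to 52 mm.
- flask: Bystander: conical glass flask, 69 mm wide, 109 mm high; origin at the centre of its underside.
- vial: Bystander: small brown vial, 23 mm wide, 47 mm high; origin at the centre of its underside.
- die_body: Bystander: steel cylinder (pellet die body) 50 mm wide, 40 mm high; origin at the centre of its underside.
- tape: Bystander: small roll of thread tape, 50 mm wide, 16 mm high, lying flat; origin at the centre of its underside.
Mind the look-alikes: they are no part of the job. What is shaped like the cover but purple is not meant.

How it is judged (in metres and radians):
On the way, in this order (a step that is already met when the one before it is completed fails the run):
1. the knob is turned to its index mark (1.4 rad within 0.12) while the cover is still off the fixture (value of joint knob between 1.28 and 1.52 rad and horizontal distance between cover and pin above 0.1 m), for 0.2 s.
2. the cover is set down flat on the ledge in front of the pin (its centre 40 to 80 mm before the pin, within 15 mm of the pin's line) (z of cover in the frame of pin between -0.0015 and 0.0035 m and x of cover in the frame of pin between -0.08 and -0.04 m and y of cover in the frame of pin between -0.015 and 0.015 m and contact force between cover and fixture above 0.5 N and angle between cover's own z axis and vertical below 0.08 rad), for 0.1 s.
3. it is slid towards the pin without being lifted (seen 10 to 32 mm before the pin, within 3 mm of the ledge's height) (z of cover in the frame of pin between -0.0015 and 0.0035 m and x of cover in the frame of pin between -0.032 and -0.01 m and y of cover in the frame of pin between -0.015 and 0.015 m).
4. the cover has dropped over the pin (horizontal distance between cover and pin below 0.0035 m and z of cover in the frame of pin below -0.0045 m and angle between cover's own z axis and vertical below 0.05 rad), for 0.1 s.
At the end, for the whole second after the job is handed in: Knob at its index mark (1.4 rad within 0.12); cover over the pin (centre within 3.5 mm, level, in line), home on the plate within 1 mm, the spring pad pressed at least 3.2 of its 4 mm; at rest, with the fingers still holding it down (over 2 N) (value of joint knob between 1.28 and 1.52 rad and value of joint pad above 0.0032 m and horizontal distance between cover and pin below 0.0035 m and z of cover in the frame of pin below -0.009 m and angle between cover's own z axis and vertical below 0.04 rad and angle between the x axis of cover and the x axis of pin, either way round below 0.2 rad and linear speed of cover below 0.02 m/s and contact force between the fingers and cover above 2 N); the arm keeps its last pose, push and grip.
It fails at once if the flask is moved more than 25 mm (distance of flask from where it was at the start of the episode above 0.025 m).
It fails at once if the vial is moved more than 25 mm (distance of vial from where it was at the start of the episode above 0.025 m).
It fails at once if the die body is moved more than 25 mm (distance of die_body from where it was at the start of the episode above 0.025 m).
It fails at once if the tape roll is moved more than 25 mm (distance of tape from where it was at the start of the episode above 0.025 m).
It also fails if it takes over 51 s, if anything falls off the work surface, if the arm or the gripper's body presses on something with over 40 N, if the wrist force passes 120 N, or if a joint passes its speed limit or range.

## Working session

There is one attempt and no reset: what is moved stays moved. The work goes in short steps, Python scripts to look and compute and a tool call to move; the robot and the scene stay as the last step left them, time stands still between calls to the robot, and variables do not carry over. Pictures are saved under pics/ and viewed, at most 10 in all, crops included, and the job is handed in when it is done.

Besides the shell and the picture viewer there is one more tool, called after "Call:" by a JSON object that holds its "method" and its "body", one argument or row to a line. send_rows: Moves the arm, as the interface text tells. Its arguments: {"type":"object","properties":{"offset":{"type":"array","items":{"type":"array","items":{"type":"number","minimum":-1,"maximum":1}}},"angular":{"type":"array","items":{"type":"array","items":{"type":"number","minimum":-1,"maximum":1}}},"jaw":{"type":"number"},"force":{"type":"number"}},"required":["offset","angular"]}

```bash
mkdir -p pics; ls
cat > h.py <<'E'
import numpy as np, cv2
from station import robot
def ray(f,uv,tool=None):
    K=f["camera_matrix"]; d=np.linalg.inv(K)@np.array([uv[0],uv[1],1.])
    if "world_to_cam" in f:
        T=np.linalg.inv(f["world_to_cam"])
    else:
        W=np.eye(4); W[:3,:3]=tool["ee_rot"]; W[:3,3]=tool["tcp_pos"]; T=W@f["hand_eye"]
    return T[:3,3],T[:3,:3]@d
def at_z(f,uv,z,tool=None):
    o,d=ray(f,uv,tool); return o+d*(z-o[2])/d[2]
def proj(f,p,tool=None):
    if "world_to_cam" in f: M=f["world_to_cam"]
    else:
        W=np.eye(4); W[:3,:3]=tool["ee_rot"]; W[:3,3]=tool["tcp_pos"]; M=np.linalg.inv(W@f["hand_eye"])
    c=M[:3,:3]@np.array(p)+M[:3,3]; q=f["camera_matrix"]@c; return q[:2]/q[2]
E
cat > a.py <<'E'
from h import *
ims=[]
for n in ["scene","side"]:
    s=robot.sense(); f=robot.grab_frame(n); ims.append(f["image"])
    for l in ["fixture","knob","cover","flask","vial","die_body","tape"]:
        for r in robot.cut_out(f,l)[:3]:
            if r["p"]>.2: print(n,l,round(r["p"],2),np.round(r["xy"]),r["mask"].sum(),np.round(at_z(f,r["xy"],0.02,s),3))
    cv2.imwrite(f"pics/{n}1.png",f["image"])
s=robot.sense();print(s)
E
python3 a.py
```

```text
pics
scene fixture 0.95 [348. 249.] 3785 [ 0.524 -0.145  0.02 ]
scene knob 0.8 [359. 227.] 342 [ 0.566 -0.222  0.02 ]
scene cover 0.64 [284. 342.] 1075 [0.407 0.138 0.02 ]
scene cover 0.61 [227. 313.] 966 [0.545 0.178 0.02 ]
scene flask 0.55 [197. 293.] 1008 [0.635 0.192 0.02 ]
scene die_body 0.58 [400. 196.] 338 [ 0.583 -0.388  0.02 ]
scene tape 0.54 [218. 274.] 340 [0.655 0.125 0.02 ]
side fixture 0.77 [344. 261.] 4436 [ 0.524 -0.138  0.02 ]
side knob 0.9 [347. 238.] 467 [ 0.574 -0.224  0.02 ]
side cover 0.63 [304. 356.] 1749 [0.417 0.139 0.02 ]
side cover 0.6 [226. 340.] 1819 [0.535 0.179 0.02 ]
side flask 0.68 [176. 319.] 1874 [0.64  0.186 0.02 ]
side flask 0.62 [385. 210.] 498 [ 0.578 -0.394  0.02 ]
side vial 0.68 [230. 285.] 261 [0.643 0.056 0.02 ]
side die_body 0.73 [385. 211.] 462 [ 0.578 -0.389  0.02 ]
side tape 0.63 [196. 302.] 481 [0.651 0.131 0.02 ]
{'time_s': 0.8, 'joints': array([62.32575097, 23.55457343, -0.72874133, 91.45602436,  0.31989796,
       64.98978234, -4.70750356]), 'joint_vel': array([-0.00289195,  0.12013011,  0.09424668, -0.02381414,  0.00414683,
        0.00546136, -0.06209992]), 'tau': array([-2.89947520e-04, -6.00342393e+01,  6.80868588e-01, -2.99726218e+01,
        1.40378211e-02,  1.95542227e-03, -1.34767905e-05]), 'tcp_pos': array([ 0.25188888, -0.57199607,  0.23129076]), 'ee_rot': array([[ 9.15170747e-01,  4.03066375e-01,  3.39228487e-05],
       [ 4.03066375e-01, -9.15170747e-01, -1.46150601e-05],
       [ 2.51543595e-05,  2.70484351e-05, -9.99999999e-01]]), 'force': array([-0.95234799, -0.28770208, -0.49050769]), 'torque': array([0.05088226, 0.06187455, 0.02397239]), 'finger_force': 0.0, 'gripper_width': 0.08544270406196519}
```

```bash
python3 -c "
import cv2,numpy as np
a=cv2.imread('pics/side1.png')[180:420,130:430]
cv2.imwrite('pics/side1c.png',cv2.resize(a,(750,600),interpolation=cv2.INTER_CUBIC))"
```

```text
(no output)
```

View pics/side1c.png

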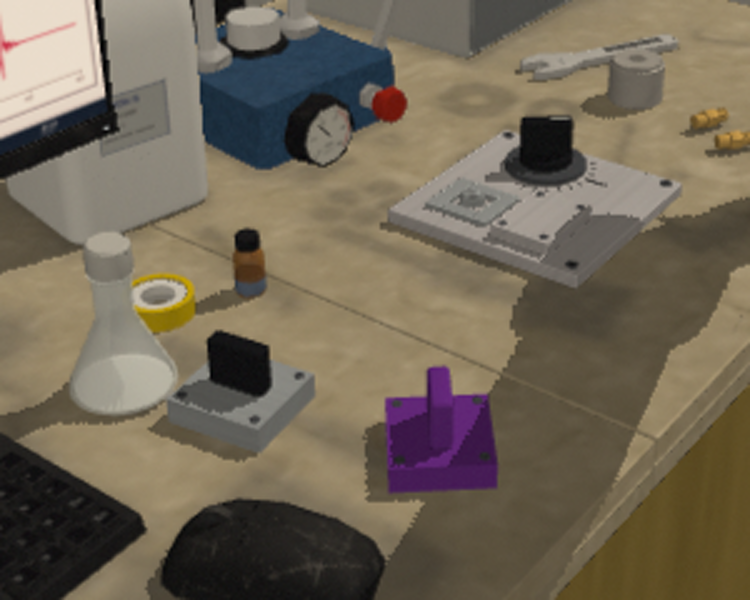

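The steel-gray cover is at side pixel (226,340) and purple look-alike at (304,356) is rejected. The knob is at about (348,238), with its pointer on the bar's top. I'll move toward the fixture for a wrist view.

Call:
{"method": "send_rows", "body": {
  "offset": [
    [0.6, 1, 0.3],
    [0.6, 1, 0.3],
    [0.6, 1, 0.3],
    [0.6, 1, 0.3],
    [0.6, 1, 0.3],
    [0.6, 1, 0.3],
    [0.6, 1, 0.3],
    [0.6, 1, 0.3],
    [0.6, 1, 0.3],
    [0.6, 1, 0.3],
    [0.6, 1, 0.3],
    [0.6, 1, 0.3]
  ],
  "angular": [
    [0, 0, -0.02],
    [0, 0, -0.02],
    [0, 0, -0.02],
    [0, 0, -0.02],
    [0, 0, -0.02],
    [0, 0, -0.02],
    [0, 0, 0],
    [0, 0, 0],
    [0, 0, 0],
    [0, 0, 0],
    [0, 0, 0],
    [0, 0, 0]
  ]
}}

```text
time_s: 2.3
tcp_pos: [0.4323, -0.2712, 0.3217]
ee_rot: [[0.999, 0.038, 0.0], [0.038, -0.999, -0.0], [0.0, 0.0, -1.0]]
force: [-0.4, -0.4, 0.6]
gripper_width: 0.0856
finger_force: 0.0
```

```bash
cat > b.py <<'E'
from h import *
s=robot.sense(); f=robot.grab_frame("wrist"); print(s["time_s"],s["tcp_pos"],s["ee_rot"].round(3).tolist(),s["joints"].round(1)); print(f["hand_eye"].round(3).tolist(),f["camera_matrix"].round(1).tolist())
import pickle; pickle.dump((s,f),open("w1.pkl","wb"))
cv2.imwrite("pics/w1.png",f["image"])
for l in ["fixture","knob"]:
    for r in robot.cut_out(f,l)[:2]: print(l,round(r["p"],2),np.round(r["xy"]),r["mask"].sum(),at_z(f,r["xy"],0.012,s).round(3))
E
python3 b.py
```

```text
2.3 [ 0.4322748  -0.27116606  0.32173592] [[0.999, 0.038, 0.0], [0.038, -0.999, -0.0], [0.0, 0.0, -1.0]] [ 33.8   8.8  -8.2  99.2   1.3  72.1 -62.5]
[[0.001, -0.965, -0.262, 0.066], [1.0, 0.001, -0.001, -0.0], [0.001, -0.262, 0.965, -0.142], [0.0, 0.0, 0.0, 1.0]] [[410.1, 0.0, 314.8], [0.0, 410.1, 238.8], [0.0, 0.0, 1.0]]
fixture 0.8 [211.  80.] 27283 [ 0.542 -0.159  0.012]
knob 0.68 [248.  60.] 1771 [ 0.562 -0.197  0.012]
```

View pics/w1.png

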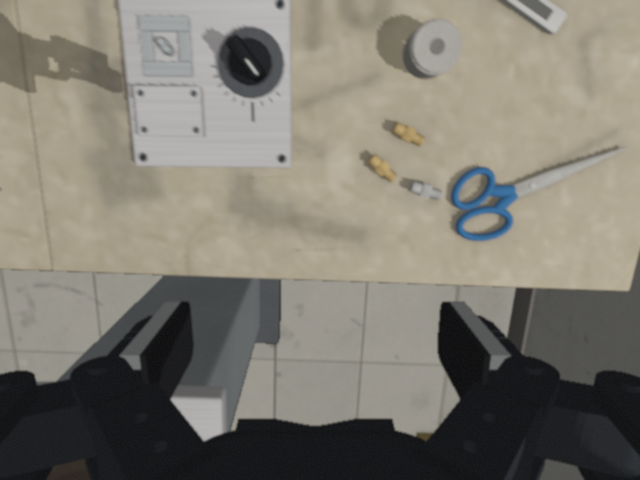

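Wrist view: the plate's front corners are at about (134,166) and (291,166), and the ledge is at (132..205, 85..137). The knob is at (250,62), with its white line running to (257,76) and the long mark at (253,112).

```bash
cat > c.py <<'E'
from h import *
import pickle
from scipy.optimize import least_squares
s,f=pickle.load(open("w1.pkl","rb"))
P={(-85,85,12):(134,166),(-85,-85,12):(291.5,166),(-53,74,22.5):(136,137),(-53,6,22.5):(204,136),(-3,74,22.5):(133,85),(-3,6,22.5):(201,85),(20-36,-45,12):(253,103)}
def W(q,p):
    c,sn=np.cos(q[2]),np.sin(q[2]); p=np.array(p)/1e3
    return np.array([q[0]+c*p[0]-sn*p[1],q[1]+sn*p[0]+c*p[1],p[2]])
g=lambda q:np.concatenate([proj(f,W(q,k),s)-v for k,v in P.items() if k[1]!=-45])
r=least_squares(g,[.54,-.16,0],loss="soft_l1"); q=r.x
print(q,np.degrees(q[2]),g(q).round(1).tolist())
for k in [(-25,40,22.5),(35,40,22),(20,-45,56),(-16,-45,12)]: print(k,W(q,k).round(4),proj(f,W(q,k),s).round(1))
a,b=at_z(f,(244,58),.056,s),at_z(f,(257,76),.056,s); d=b-a; print("pointer ang", a,b,np.degrees(np.arctan2(d[1],d[0])))
im=f["image"][0:180,110:310]; cv2.imwrite("pics/w1c.png",cv2.resize(im,None,fx=3.3,fy=3.3,interpolation=cv2.INTER_CUBIC))
E
python3 c.py
```

```text
[ 0.53821583 -0.15595936  0.03585915] 2.054577995500795 [1.3, 0.0, -0.1, 0.4, 2.2, -1.1, -0.7, 0.1, -0.3, -0.0, -1.1, 0.2]
(-25, 40, 22.5) [ 0.5118 -0.1169  0.0225] [168.3 107.9]
(35, 40, 22) [ 0.5718 -0.1147  0.022 ] [163.   44.3]
(20, -45, 56) [ 0.5598 -0.2002  0.056 ] [243.8  55. ]
(-16, -45, 12) [ 0.5238 -0.2015  0.012 ] [252.3  99.5]
pointer ang [ 0.5572929  -0.20038848  0.056     ] [ 0.542252   -0.21236451  0.056     ] -141.47210491484788
```

View pics/w1c.png

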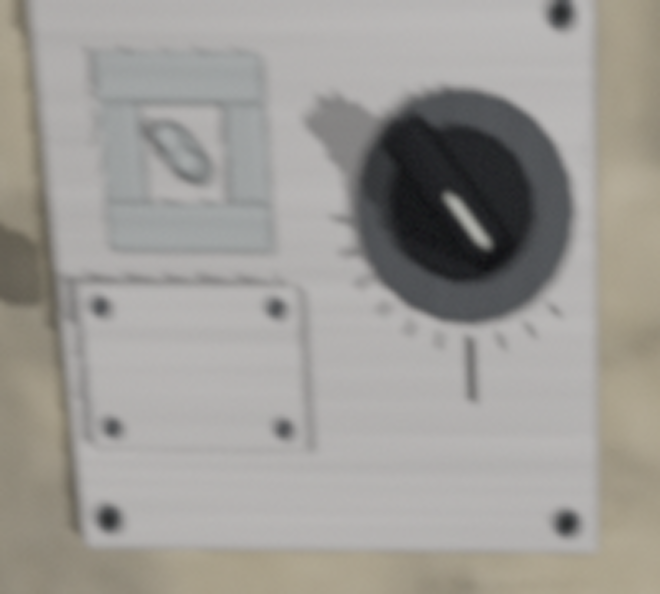

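Call:
{"method": "send_rows", "body": {
  "offset": [
    [0.57, 0.32, -0.98],
    [0.57, 0.32, -0.98],
    [0.57, 0.32, -0.98],
    [0.57, 0.32, -0.98],
    [0.57, 0.32, -0.98],
    [0.57, 0.32, -0.98],
    [0.57, 0.32, -0.98],
    [0.57, 0.32, -0.98],
    [0.57, 0.29, -0.98],
    [0, 0, -0.9],
    [0, 0, -0.9],
    [0, 0, -0.85]
  ],
  "angular": [
    [0, 0, 0.05],
    [0, 0, 0.05],
    [0, 0, 0.05],
    [0, 0, 0.05],
    [0, 0, 0],
    [0, 0, 0],
    [0, 0, 0],
    [0, 0, 0],
    [0, 0, 0],
    [0, 0, 0],
    [0, 0, 0],
    [0, 0, 0]
  ]
}}

```text
time_s: 3.95
tcp_pos: [0.5593, -0.2023, 0.0333]
ee_rot: [[0.787, 0.617, -0.001], [0.617, -0.787, -0.001], [-0.001, 0.0, -1.0]]
force: [-0.1, -0.2, 0.5]
gripper_width: 0.0856
finger_force: 0.0
```

Call:
{"method": "send_rows", "body": {
  "offset": [
    [0, 0, 0],
    [0, 0, 0],
    [0, 0, 0],
    [0, 0, 0],
    [0, 0, 0],
    [0, 0, 0]
  ],
  "angular": [
    [0, 0, 0],
    [0, 0, 0],
    [0, 0, 0],
    [0, 0, 0],
    [0, 0, 0],
    [0, 0, 0]
  ],
  "jaw": 1,
  "force": 25
}}

```text
time_s: 4.7
tcp_pos: [0.5605, -0.201, 0.0355]
ee_rot: [[0.786, 0.618, 0.001], [0.618, -0.786, -0.001], [0.0, 0.001, -1.0]]
force: [-1.6, -0.0, 6.1]
gripper_width: 0.0132
finger_force: 28.6
```

Call:
{"method": "send_rows", "body": {
  "offset": [
    [0, 0, 0.05],
    [0, 0, 0],
    [0, 0, 0],
    [0, 0, 0],
    [0, 0, 0],
    [0, 0, 0],
    [0, 0, 0]
  ],
  "angular": [
    [0, 0, -0.04],
    [0, 0, -0.04],
    [0, 0, -0.04],
    [0, 0, -0.04],
    [0, 0, -0.04],
    [0, 0, 0],
    [0, 0, 0]
  ]
}}

```text
time_s: 5.58
tcp_pos: [0.5609, -0.2023, 0.0356]
ee_rot: [[0.999, 0.037, 0.002], [0.037, -0.999, -0.002], [0.002, 0.002, -1.0]]
force: [3.2, -5.1, -7.9]
gripper_width: 0.0136
finger_force: 26.7
```

Call:
{"method": "send_rows", "body": {
  "offset": [
    [0, 0, 0],
    [0, 0, 0],
    [0, 0, 0],
    [0, 0, 0]
  ],
  "angular": [
    [0, 0, 0],
    [0, 0, 0],
    [0, 0, 0],
    [0, 0, 0]
  ],
  "jaw": 0
}}

```text
time_s: 6.08
tcp_pos: [0.5601, -0.2006, 0.0359]
ee_rot: [[0.999, 0.038, 0.0], [0.038, -0.999, 0.0], [0.0, -0.0, -1.0]]
force: [-1.2, 0.8, -0.3]
gripper_width: 0.0841
finger_force: 0.0
```

Call:
{"method": "send_rows", "body": {
  "offset": [
    [0, 0, 1],
    [0, 0, 1],
    [0, 0.2, 1],
    [0, 0.2, 1],
    [0, 0.3, 1],
    [0, 0.3, 1],
    [0.1, 0.3, 1],
    [0.1, 0.3, 1],
    [0, 0, 0]
  ],
  "angular": [
    [0, 0, 0],
    [0, 0, 0],
    [0, 0, 0],
    [0, 0, 0],
    [0, 0, 0],
    [0, 0, 0],
    [0, 0, 0],
    [0, 0, 0],
    [0, 0, 0]
  ]
}}

```text
time_s: 7.2
tcp_pos: [0.5664, -0.1601, 0.2379]
ee_rot: [[0.999, 0.039, 0.004], [0.039, -0.999, -0.001], [0.004, 0.001, -1.0]]
force: [-0.2, -1.1, -0.7]
gripper_width: 0.0855
finger_force: 0.0
```

```bash
cat > d.py <<'E'
from h import *
import pickle
s=robot.sense(); f=robot.grab_frame("wrist"); print(s["time_s"],s["tcp_pos"])
pickle.dump((s,f),open("w2.pkl","wb"))
cv2.imwrite("pics/w2.png",f["image"])
E
python3 d.py
```

```text
7.2 [ 0.5663755  -0.16014581  0.23785071]
```

View pics/w2.png

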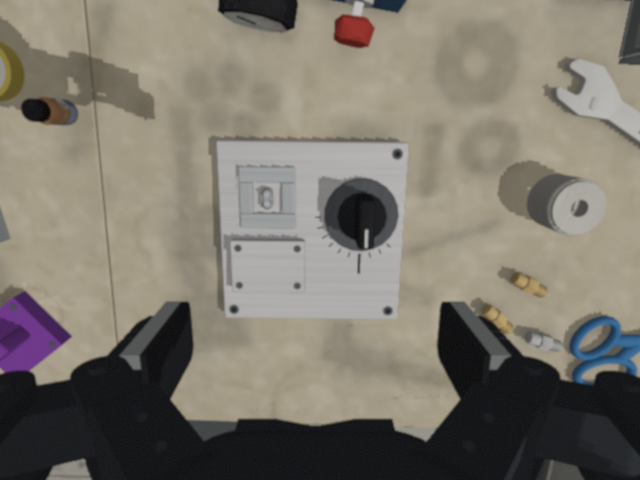

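The knob's line now points at the long mark (366,240 → 359,265). Now I refit the fixture and check it with an overlay.

```bash
cat > e.py <<'E'
from h import *
import pickle
from scipy.optimize import least_squares
s,f=pickle.load(open("w2.pkl","rb"))
P={(85,85,12):(217.5,141),(85,-85,12):(407.5,142),(-85,85,12):(225,318),(-85,-85,12):(397,319),(-53,74,22.5):(232,292),(-53,6,22.5):(304,293),(-3,74,22.5):(231,240),(-3,6,22.5):(305,240),(35,40,22):(266,197)}
def W(q,p):
    c,sn=np.cos(q[2]),np.sin(q[2]); p=np.array(p)/1e3
    return np.array([q[0]+c*p[0]-sn*p[1],q[1]+sn*p[0]+c*p[1],p[2]])
g=lambda q:np.concatenate([proj(f,W(q,k),s)-v for k,v in P.items()])
q=least_squares(g,[.54,-.16,0],loss="soft_l1").x
print(q,np.degrees(q[2]));print(g(q).round(1).reshape(-1,2).tolist())
for k in [(-25,40,22.5),(35,40,22),(20,-45,56)]: print(k,W(q,k).round(4))
a,b=at_z(f,(366,230),.056,s),at_z(f,(367,248),.056,s);d=a-b;print(np.degrees(np.arctan2(d[1],d[0])))
Z=4;im=cv2.resize(f["image"][130:330,210:410],None,fx=3,fy=3,interpolation=cv2.INTER_CUBIC)
def L(pts):
    p=np.array([(proj(f,W(q,k),s)+.5-[210,130])*3-.5 for k in pts]).round().astype(int); cv2.polylines(im,[p],True,(0,0,255),1)
L([(85,85,12),(85,-85,12),(-85,-85,12),(-85,85,12)]);L([(-53,74,22.5),(-53,6,22.5),(-3,6,22.5),(-3,74,22.5)])
L([(35+7.5,40,22),(35-7.5,40,22)]);L([(35,42.5,22),(35,37.5,22)]);L([(20,-45,56),(0,-45,56)]);L([(63,65,16),(63,15,16),(7,15,16),(7,65,16)])
cv2.imwrite("pics/w2c.png",im)
E
python3 e.py
```

```text
[ 0.53708397 -0.15771978  0.0305709 ] 1.7515837630606492
[[-2.6, -1.5], [2.2, -0.6], [-0.8, 0.1], [0.8, 0.6], [-0.0, -0.2], [0.7, -0.5], [-1.4, 0.2], [-0.1, 0.9], [0.4, 1.7]]
(-25, 40, 22.5) [ 0.5109 -0.1185  0.0225]
(35, 40, 22) [ 0.5708 -0.1167  0.022 ]
(20, -45, 56) [ 0.5585 -0.2021  0.056 ]
7.196466436556508
```

View pics/w2c.png

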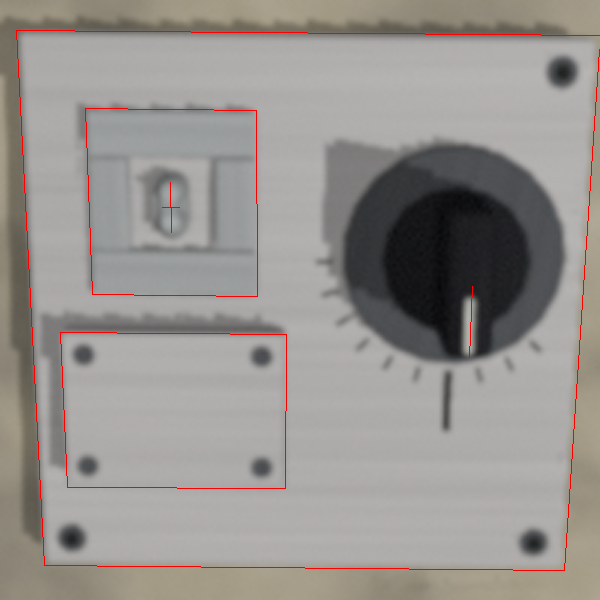

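Overlay fits within 1 mm and the pin has turned in line. Next, the cover.

Call:
{"method": "send_rows", "body": {
  "offset": [
    [0, 1, 0],
    [0, 1, 0],
    [0, 1, 0],
    [0, 1, 0],
    [0, 1, 0],
    [0, 1, 0],
    [0, 1, 0],
    [0, 1, 0],
    [0, 1, 0],
    [0, 1, 0],
    [0, 1, 0],
    [0, 0, 0]
  ],
  "angular": [
    [0, 0, 0],
    [0, 0, 0],
    [0, 0, 0],
    [0, 0, 0],
    [0, 0, 0],
    [0, 0, 0],
    [0, 0, 0],
    [0, 0, 0],
    [0, 0, 0],
    [0, 0, 0],
    [0, 0, 0],
    [0, 0, 0]
  ]
}}

```text
time_s: 8.75
tcp_pos: [0.5642, 0.116, 0.2344]
ee_rot: [[0.999, 0.041, -0.002], [0.041, -0.999, 0.0], [-0.002, -0.0, -1.0]]
force: [0.4, 0.0, -0.4]
gripper_width: 0.0854
finger_force: 0.0
```

```bash
sed -i 's/w2/w3/g' d.py
cat >> d.py <<'E'
for r in robot.cut_out(f,"cover")[:3]:
    c,_=cv2.findContours(r["mask"].astype(np.uint8),0,1); c=max(c,key=cv2.contourArea)
    print(round(r["p"],2),np.round(r["xy"]),at_z(f,r["xy"],.018,s).round(3),cv2.approxPolyDP(c,6,True)[:,0].tolist())
for l in ["flask","vial","tape"]:
    for r in robot.cut_out(f,l)[:1]: print(l,round(r["p"],2),np.round(r["xy"]),at_z(f,r["xy"],.02,s).round(3))
E
python3 d.py
```

```text
8.75 [0.56424295 0.11602823 0.23442953]
0.9 [299. 345.] [0.424 0.127 0.018] [[303, 298], [248, 339], [288, 388], [341, 352]]
0.82 [258. 217.] [0.55  0.167 0.018] [[288, 176], [215, 186], [229, 259], [297, 250]]
0.37 [384. 121.] [0.638 0.062 0.018] [[396, 112], [374, 108], [367, 126], [386, 133]]
flask 0.76 [224. 130.] [0.625 0.195 0.02 ]
vial 0.83 [384. 121.] [0.637 0.062 0.02 ]
tape 0.59 [306.  63.] [0.68  0.129 0.02 ]
```

View pics/w3.png

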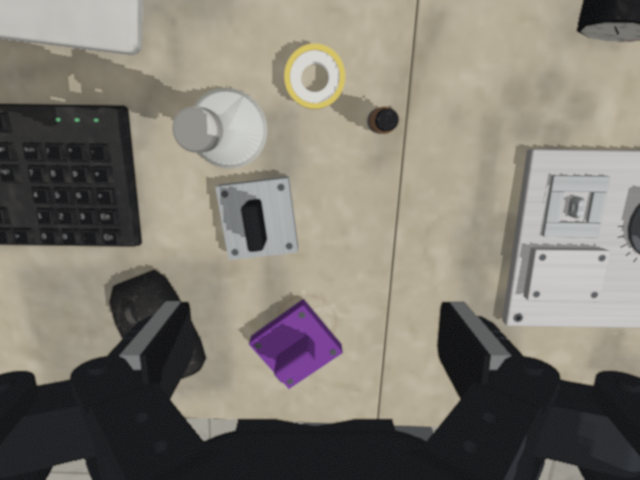

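The steel cover's top corners are at (215,186), (287,177), (297,248) and (231,258), with its black handle at (255,225). The purple look-alike is at (297,343). The flask at (228,127) sits just ahead of the cover.

```bash
cat > g.py <<'E'
from h import *
import pickle
s,f=pickle.load(open("w3.pkl","rb"))
B=[at_z(f,u,.018,s)[:2] for u in [(224,194),(281,187),(289,245),(235,252)]]
C=[at_z(f,u,.018,s)[:2] for u in [(215,186),(287,177),(297,248),(230,258)]]
for Q in (B,C):
    Q=np.array(Q); print(Q.mean(0).round(4),"sides",[np.linalg.norm(Q[i]-Q[i-1]).round(4) for i in range(4)])
    for v in (Q[0]-Q[3],Q[1]-Q[2]): print(np.degrees(np.arctan2(v[1],v[0])).round(1))
    v=Q[0]-Q[1]; print(np.degrees(np.arctan2(v[1],v[0])).round(1)-90)
print("flask base",at_z(f,(230,127),0.0,s).round(3))
H=[at_z(f,u,.052,s)[:2] for u in [(244,200),(260,199),(266,249),(251,251)]]
print(np.mean(H,0))
im=cv2.resize(f["image"][165:270,200:310],None,fx=5,fy=5,interpolation=cv2.INTER_CUBIC)
def ov(c,th):
  R=np.array([[np.cos(th),-np.sin(th)],[np.sin(th),np.cos(th)]])
  for hx,hy,z in ((.034,.032,.018),(.02,.007,.052)):
    p=np.array([(proj(f,[*(c+R@[a*hx,b*hy]),z],s)+.5-[200,165])*5 for a,b in((1,1),(1,-1),(-1,-1),(-1,1))]).astype(int);cv2.polylines(im,[p],True,(0,0,255),1)
Q=np.array(B);v=Q[0]+Q[1]-Q[2]-Q[3]
ov(Q.mean(0),np.arctan2(v[1],v[0]))
cv2.imwrite("pics/w3c.png",im)
E
python3 g.py
```

```text
[0.5476 0.1677] sides [np.float64(0.0538), np.float64(0.0506), np.float64(0.0532), np.float64(0.0499)]
9.8
9.0
9.400000000000006
[0.5494 0.1677] sides [np.float64(0.0668), np.float64(0.0636), np.float64(0.0649), np.float64(0.0623)]
10.6
9.4
9.5
flask base [0.627 0.195 0.   ]
[0.55112294 0.16469122]
```

View pics/w3c.png

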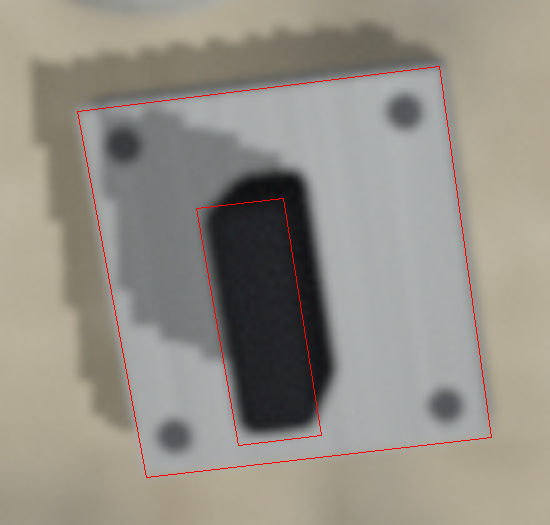

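Call:
{"method": "send_rows", "body": {
  "offset": [
    [-0.12, 0.41, -0.83],
    [-0.12, 0.41, -0.83],
    [-0.12, 0.41, -0.83],
    [-0.12, 0.41, -0.83],
    [-0.12, 0.41, -0.83],
    [0, 0, -0.83],
    [0, 0, -0.83],
    [0, 0, -0.83],
    [0, 0, -0.83],
    [0, 0, -0.6],
    [0, 0, -0.25],
    [0, 0, 0]
  ],
  "angular": [
    [0, 0, 0.02],
    [0, 0, 0.019],
    [0, 0, 0],
    [0, 0, 0],
    [0, 0, 0],
    [0, 0, 0],
    [0, 0, 0],
    [0, 0, 0],
    [0, 0, 0],
    [0, 0, 0],
    [0, 0, 0],
    [0, 0, 0]
  ]
}}

```text
time_s: 10.5
tcp_pos: [0.5502, 0.1653, 0.0277]
ee_rot: [[0.987, 0.159, -0.0], [0.159, -0.987, -0.0], [-0.0, 0.0, -1.0]]
force: [1.4, -0.4, -0.7]
gripper_width: 0.0854
finger_force: 0.0
```

Call:
{"method": "send_rows", "body": {
  "offset": [
    [0, 0, 0],
    [0, 0, 0],
    [0, 0, 0],
    [0, 0, 0],
    [0, 0, 0],
    [0, 0, 0],
    [0, 0, 0]
  ],
  "angular": [
    [0, 0, 0],
    [0, 0, 0],
    [0, 0, 0],
    [0, 0, 0],
    [0, 0, 0],
    [0, 0, 0],
    [0, 0, 0]
  ],
  "jaw": 1,
  "force": 60
}}

```text
time_s: 11.38
tcp_pos: [0.5504, 0.1657, 0.0282]
ee_rot: [[0.987, 0.16, 0.001], [0.16, -0.987, 0.0], [0.001, -0.0, -1.0]]
force: [-0.1, 0.2, 6.0]
gripper_width: 0.0131
finger_force: 59.3
```

Call:
{"method": "send_rows", "body": {
  "offset": [
    [0, 0, 0.6],
    [0, 0, 1],
    [0, 0, 1],
    [0, 0, 1],
    [0, 0, 1],
    [0, 0, 1],
    [0, 0, 0]
  ],
  "angular": [
    [0, 0, 0],
    [0, 0, 0],
    [0, 0, 0],
    [0, 0, 0],
    [0, 0, 0],
    [0, 0, 0],
    [0, 0, 0]
  ]
}}

```text
time_s: 12.25
tcp_pos: [0.5511, 0.1658, 0.17]
ee_rot: [[0.987, 0.159, 0.004], [0.159, -0.987, 0.001], [0.004, -0.0, -1.0]]
force: [-0.2, 0.1, -1.5]
gripper_width: 0.0128
finger_force: 58.5
```

Call:
{"method": "send_rows", "body": {
  "offset": [
    [-0.13, -0.95, 0],
    [-0.13, -0.95, 0],
    [-0.13, -0.95, 0],
    [-0.13, -0.95, 0],
    [-0.13, -0.95, -0.2],
    [-0.13, -0.95, -0.3],
    [-0.13, -0.95, -0.4],
    [-0.13, -0.95, -0.5],
    [-0.13, -0.95, -0.6],
    [-0.13, -0.95, -0.6],
    [-0.13, -0.95, -0.6],
    [-0.13, -0.92, -0.5]
  ],
  "angular": [
    [0, 0, -0.02],
    [0, 0, -0.021],
    [0, 0, 0],
    [0, 0, 0],
    [0, 0, 0],
    [0, 0, 0],
    [0, 0, 0],
    [0, 0, 0],
    [0, 0, 0],
    [0, 0, 0],
    [0, 0, 0],
    [0, 0, 0]
  ]
}}

```text
time_s: 13.75
tcp_pos: [0.5093, -0.1212, 0.0741]
ee_rot: [[1.0, 0.027, -0.002], [0.027, -1.0, -0.0], [-0.002, 0.0, -1.0]]
force: [-0.1, -1.3, -1.7]
gripper_width: 0.0129
finger_force: 58.5
```

Call:
{"method": "send_rows", "body": {
  "offset": [
    [0, 0, 0],
    [0, 0, 0]
  ],
  "angular": [
    [0, 0, 0],
    [0, 0, 0]
  ]
}}

```text
time_s: 14.0
tcp_pos: [0.5107, -0.1189, 0.0752]
ee_rot: [[1.0, 0.03, -0.0], [0.03, -1.0, 0.0], [-0.0, -0.0, -1.0]]
force: [0.1, 0.2, -0.9]
gripper_width: 0.013
finger_force: 58.6
```

```bash
cat > i.py <<'E'
from h import *
import pickle
s=robot.sense(); f=robot.grab_frame("side"); f2=robot.grab_frame("wrist"); pickle.dump((s,f,f2),open("w4.pkl","wb"))
print(s["time_s"],s["tcp_pos"],s["ee_rot"].round(3).tolist())
out=[]
t=s["tcp_pos"]; R=s["ee_rot"]; x=R[:,0]; y=R[:,1]
for n,g in (("side",f),("wrist",f2)):
    Z=3
    def L(im,pts,col,o):
        p=np.array([(proj(g,k,s)+.5-o)*Z for k in pts]).astype(int); cv2.polylines(im,[p],True,col,1)
    c=proj(g,t-[0,0,.02],s).round().astype(int); o=np.clip(c-[65,90],0,[509,299]); im=cv2.resize(g["image"][o[1]:o[1]+180,o[0]:o[0]+130],None,fx=Z,fy=Z,interpolation=cv2.INTER_CUBIC)
    for dz in (-.0282,-.0102): L(im,[t+np.array([0,0,dz])+a*.034*x+b*.032*y for a,b in((1,1),(1,-1),(-1,-1),(-1,1))],(0,0,255),o)
    out.append(im)
cv2.imwrite("pics/w4.png",np.hstack(out))
E
python3 i.py
```

```text
14.0 [ 0.51069814 -0.11894155  0.07523717] [[1.0, 0.03, -0.0], [0.03, -1.0, 0.0], [-0.0, -0.0, -1.0]]
```

View pics/w4.png

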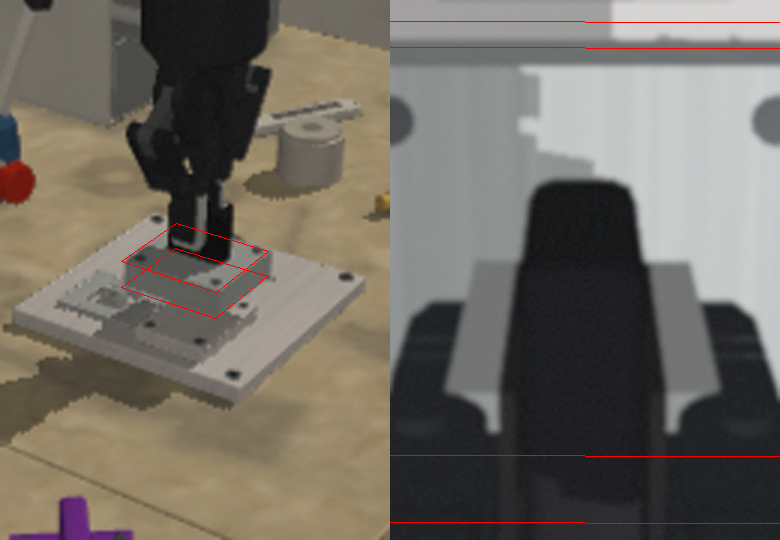

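The cover sits about 2 mm behind the TCP along x, and is level and in line. Now I lower it onto the ledge.

Call:
{"method": "send_rows", "body": {
  "offset": [
    [0, 0, -0.3],
    [0, 0, -0.3],
    [0, 0, -0.2],
    [0, 0, -0.1],
    [0, 0, -0.08],
    [0, 0, 0]
  ],
  "angular": [
    [0, 0, 0],
    [0, 0, 0],
    [0, 0, 0],
    [0, 0, 0],
    [0, 0, 0],
    [0, 0, 0]
  ]
}}

```text
time_s: 14.85
tcp_pos: [0.5112, -0.1188, 0.0509]
ee_rot: [[1.0, 0.031, 0.0], [0.031, -1.0, -0.0], [0.0, 0.0, -1.0]]
force: [-0.4, 0.3, -1.1]
gripper_width: 0.0125
finger_force: 58.8
```

Call:
{"method": "send_rows", "body": {
  "offset": [
    [0, 0, -0.04],
    [0, 0, -0.04],
    [0, 0, 0],
    [0, 0, 0]
  ],
  "angular": [
    [0, 0, 0],
    [0, 0, 0],
    [0, 0, 0],
    [0, 0, 0]
  ]
}}

```text
time_s: 15.35
tcp_pos: [0.5113, -0.1188, 0.0507]
ee_rot: [[1.0, 0.031, 0.001], [0.031, -1.0, -0.0], [0.001, 0.0, -1.0]]
force: [-6.9, 2.0, 20.0]
gripper_width: 0.0125
finger_force: 61.7
```

Call:
{"method": "send_rows", "body": {
  "offset": [
    [0, 0, 0.05],
    [0.1, 0.003, 0],
    [0.16, 0.005, 0],
    [0.2, 0.006, 0],
    [0.2, 0.006, 0],
    [0.2, 0.006, 0],
    [0.2, 0.006, 0],
    [0.2, 0.006, 0],
    [0.2, 0.006, 0],
    [0.2, 0.006, 0],
    [0, 0, 0]
  ],
  "angular": [
    [0, 0, 0],
    [0, 0, 0],
    [0, 0, 0],
    [0, 0, 0],
    [0, 0, 0],
    [0, 0, 0],
    [0, 0, 0],
    [0, 0, 0],
    [0, 0, 0],
    [0, 0, 0],
    [0, 0, 0]
  ]
}}

```text
time_s: 16.73
tcp_pos: [0.5518, -0.1179, 0.0505]
ee_rot: [[1.0, 0.031, -0.002], [0.031, -1.0, -0.0], [-0.002, 0.0, -1.0]]
force: [-5.0, -1.1, 10.7]
gripper_width: 0.0133
finger_force: 60.3
```

Call:
{"method": "send_rows", "body": {
  "offset": [
    [0.12, 0.004, 0],
    [0.12, 0.004, 0],
    [0.12, 0.004, 0],
    [0.12, 0.004, 0],
    [0.12, 0.004, 0],
    [0.12, 0.004, 0],
    [0, 0, 0]
  ],
  "angular": [
    [0, 0, 0],
    [0, 0, 0],
    [0, 0, 0],
    [0, 0, 0],
    [0, 0, 0],
    [0, 0, 0],
    [0, 0, 0]
  ]
}}

```text
time_s: 17.6
tcp_pos: [0.5708, -0.1169, 0.0499]
ee_rot: [[1.0, 0.031, 0.0], [0.031, -1.0, -0.0], [0.0, 0.0, -1.0]]
force: [0.2, -0.2, -1.0]
gripper_width: 0.0129
finger_force: 58.6
```

Call:
{"method": "send_rows", "body": {
  "offset": [
    [0.08, 0.002, 0],
    [0, 0, -0.05],
    [0, 0, -0.05],
    [0, 0, -0.06],
    [0, 0, 0]
  ],
  "angular": [
    [0, 0, 0],
    [0, 0, 0],
    [0, 0, 0],
    [0, 0, 0],
    [0, 0, 0]
  ]
}}

```text
time_s: 18.23
tcp_pos: [0.5725, -0.1169, 0.0458]
ee_rot: [[1.0, 0.032, -0.0], [0.032, -1.0, -0.0], [-0.0, 0.0, -1.0]]
force: [-0.6, -0.4, -1.4]
gripper_width: 0.0126
finger_force: 58.6
```

Call:
{"method": "send_rows", "body": {
  "offset": [
    [0, 0, -0.05],
    [0, 0, -0.05],
    [0, 0, -0.05],
    [0, 0, -0.05],
    [0, 0, -0.05],
    [0, 0, -0.05],
    [0, 0, 0],
    [0, 0, 0]
  ],
  "angular": [
    [0, 0, 0],
    [0, 0, 0],
    [0, 0, 0],
    [0, 0, 0],
    [0, 0, 0],
    [0, 0, 0],
    [0, 0, 0],
    [0, 0, 0]
  ],
  "force": 100
}}

```text
time_s: 19.23
tcp_pos: [0.5727, -0.1169, 0.0403]
ee_rot: [[1.0, 0.031, 0.001], [0.031, -1.0, -0.0], [0.001, 0.0, -1.0]]
force: [-7.1, 0.2, 19.0]
gripper_width: 0.0119
finger_force: 103.9
```

Call:
{"method": "send_rows", "body": {
  "offset": [
    [0, 0, -0.03],
    [0, 0, 0],
    [0, 0, 0],
    [0, 0, 0],
    [0, 0, 0]
  ],
  "angular": [
    [0, 0, 0],
    [0, 0, 0],
    [0, 0, 0],
    [0, 0, 0],
    [0, 0, 0]
  ]
}}

```text
time_s: 19.85
tcp_pos: [0.5727, -0.1169, 0.0403]
ee_rot: [[1.0, 0.031, 0.001], [0.031, -1.0, -0.0], [0.001, 0.0, -1.0]]
force: [-9.4, 1.5, 26.3]
gripper_width: 0.0123
finger_force: 105.0
```

Run:
```python
from h import *
f=robot.grab_frame("side"); c=proj(f,[.55,-.16,.04]).astype(int)
im=f["image"][c[1]-75:c[1]+75,c[0]-100:c[0]+100]; cv2.imwrite("pics/w5.png",cv2.resize(im,None,fx=4,fy=4,interpolation=cv2.INTER_CUBIC))
```

```text
(no output)
```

View pics/w5.png

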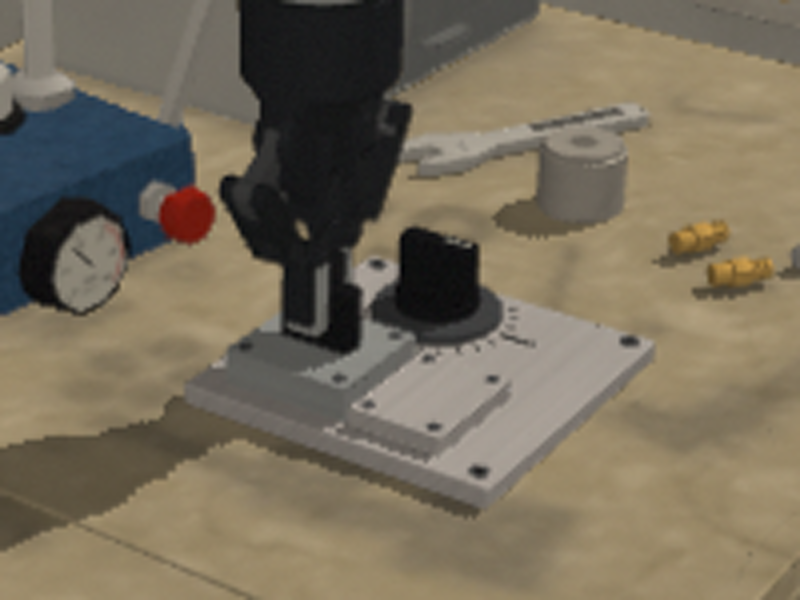

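The cover sits flush on the plate over the pin, the height no longer changes under 26 N, and the knob is at its mark. Handing in.

```bash
python3 -c "
from station import robot
print(robot.job_done())"
```

```text
the job is handed in; nothing more can be done
None
```

I turned the knob to its index mark, slid the cover across the ledge over the pin, pressed it fully down with about 26 N, and handed the job in with the gripper still holding it; the hand-in returned no verdict.

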